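Lay a steel block beside its neighbour with a flip-down spacer

TASK

Set up the pad jig: flip its yellow spacer down, lay the loose steel block on the jig plate with its far end against the dark rail, and slide it sideways until it presses flat and firmly (about 10 N, never over 40 N) against the lowered spacer and so lies parallel to the block clamped there. Then flip the spacer back up so that the even gap stays open, and leave the other things on the bench alone.

Things in the scene. Friction and masses are not known exactly. Their poses are not given: they have to be found in the camera images.
- jig: Jig fixed to the bench. Origin on the bench, under its plate; x points away from the robot to the rail, y left, z up. Aluminium plate 6 mm thick, x -70 to 105, y -92 to 143 mm. Dark rail across the back, 26 mm above the plate, y -1 to 139 mm, near face at x = 55 mm. A block laid against rail and lowered spacer has its centre at x 10, y 2 mm.
- first_block_center (a point): Centre of the steel block clamped on the jig, 45 mm wide (jig y), 90 mm long (jig x), 30 mm high; it lies at jig x 10, y -55, 21 mm above the bench; its left long face is at y = -33 mm.
- spacer_pivot (a point): Pivot of the spacer, at jig x 84, y -26.5, 32 mm above the bench, axis along jig y; bracket cheeks beside it reach 42 mm high. The lowered spacer covers jig x -36 to 84, y -32.5 to -20.5 mm, from 9 to 33 mm above the bench.
- spacer (a joint): Yellow blade 12 mm thick, 24 mm tall, 120 mm long, swinging in its own upright plane: 0 rad = up, out of the gap (tip about 150 mm high); 1.22 rad = down, level along the clamped block's left face. An over-centre spring holds it at either stop with about 0.1 to 0.2 Nm; it snaps over near 0.6 rad, when its lever stands upright.
- lever_knob (a point): Centre of the red 24 mm ball on the spacer's 105 mm lever, at jig y = -60 mm, over the clamped block. Spacer down: lever leans to the robot, ball at jig x 24 mm; up: leans away, ball at x 144 mm; 118 mm above the bench in both (137 upright). Push the ball along jig x: away from the robot lifts the spacer, towards it lowers it.
- block_center (a point): Centre of the loose ground steel block, 45 mm wide (its own x), 90 mm long (its own y), 30 mm high (z), about 0.6 to 0.9 kg; it starts flat on the bench left of the jig.
- spec_front: Brown spectacle front, 58 x 146 x 8 mm, lying flat on the bench; bystander. Origin: middle of its underside.
- tape_roll: Roll of tape lying flat, 95 mm diameter, 24 mm high; bystander. Origin: middle of its underside.
- sanding_block: Cork sanding block, 59 x 101 x 33 mm; bystander. Origin: middle of its underside.
- block: The same loose steel block, origin at the middle of its underside; axes as given for its centre.

How it is judged:
By the outcome, as a careful person would: the job done as asked, in the order asked, and still so for the second after the job is handed in, with the robot touching nothing.
It also fails if it takes over 72 s, if anything falls off the work surface, if the arm or the gripper's body presses on something with over 40 N, if the wrist force passes 120 N, or if a joint passes its speed limit or range.

ROBOT

A 6-joint arm with a two-finger parallel gripper is mounted at the origin on a cart in front of the work surface, level with it; the furniture and walls round the work are solid. World frame = base frame: x ahead of the robot, y to its left, z up, the work surface at z = 0. Lengths are in mm, angles in rad, forces in N, time in s.
With the tool pointing down it reaches from about 275 to 750 mm from the base axis. Payload 10.2 kg.
Tool frame: the origin (TCP) lies at the very end of the fingers, on their centre line; the grasp point (between the pads) lies 19 mm behind it; z points along the fingers, y is the direction in which the jaws open and shut (so a half turn about z gives the same grasp; the last joint's range is limited). The gripper opens to 88 mm and grips with 3 to 60 N. Pads are 18 mm wide; open, the fingers measure 123 mm over their backs; the gripper's body (75 mm by 187 mm) begins 45 mm behind the grasp point.
Start: joints at [0.944, 0.313, 1.498, -0, 1.331, -0.223], TCP at [206.294, 482.778, 238.72] pointing down, gripper open.
Joint ranges: [-2.94, 2.94], [-0.97, 2.17], [0.19, 2.56], [-1.23, 4.37], [0.02, 3.11], [-2.88, 2.88]. Speed limits (rad/s): [2.39, 2.39, 3.01, 3.14, 3.14, 3.14].

INTERFACE

Orientations are given as a unit quaternion [w, x, y, z].
In Python, from station import * gives the robot as it stands.
- The arm moves only by the tool move_arm, never from a script. Its argument "rows" is a list that holds one entry, the list of rows, each a list of 4 numbers: the shift along the tool's x, y, z in mm, then the turn about the tool's z in degrees. In form: [[[dx, dy, dz, roll], ...]]. A call has 1 to 20 rows; each row shifts and turns the commanded pose from where the row before left it, along the tool's axes as they then stand; what a row does not reach is not made up. A row lasts 1/10 s, in which the tool goes at most 50 mm and 8.59 degrees, less where a joint would pass 70% of its speed; a pose out of reach is approached as far as the arm can. A call is refused whole if a number of a shift passes 50 or a number of a turn 8.59, either way. A call with a gripper value outside its range is refused whole. "claw" is the closure, from 0 (fully open) to 1 (shut), set as the call begins (left out, the last holds). The fingers move at their own pace and stop on an object; "squeeze" is the grip in N (left out, the last holds). Time passes only in rows, so rows that do not move let the fingers close. It gives the time, the measured TCP pose, the force and the opening at its end, in the units of the state.
- state(): the state, without advancing time (a new reading comes with each control period).
- read_camera(name): name is "scene" or "top"; returns a dict with "color" (400x640x3 uint8, red, green, blue), "fov_y" (degrees; the focal length in pixels is half the picture's height over the tangent of half this angle, whatever the lens; pixels are square), "cx", "cy" (the principal point, pixels), "rvec" (rotation vector, rad) and "tvec" (3), from world to camera coordinates, as OpenCV has them. Camera axes: x right, y down, z forward; pixel columns grow to the right and rows downward; lengths in mm; the calibration is good to about 2 mm. A picture is of the moment at which its call begins. There is no depth.
- sign_off(): hands the job in, once; it reports no verdict.
The state is a dict: "time": time; "qpos": joint angles; "joint_vel": joint speeds; "tau": joint torques, N m; "tool_pos": TCP position; "orientation": TCP orientation; "ft_force": force on the tool from outside, world axes, zero at the start; "torque": the same for the moment, N m; "opening": finger opening in mm.
Only numpy, scipy, OpenCV 4.12 (cv2) and the standard library are available. Lean on these libraries where they do the work, as an engineer would, in place of code of your own. Each camera call takes 0.05 s, during which the arm holds its last target.

## Working session

There is one attempt and no reset: what is moved stays moved. The work goes in short steps, Python scripts to look and compute and a tool call to move; the robot and the scene stay as the last step left them, time stands still between calls to the robot, and variables do not carry over. Pictures are saved under pics/ and viewed, and the job is handed in when it is done.

Besides the shell and the picture viewer there is one more tool, called by a JSON object that holds its "op" and its "data". move_arm: Moves the arm, as the interface text tells. Its arguments: {"type":"object","properties":{"rows":{"type":"array","items":{"type":"array","items":{"type":"array","items":{"type":"number"}}}},"claw":{"type":"number"},"squeeze":{"type":"number"}},"required":["rows"]}

```bash
mkdir -p pics; ls; python3 - <<'E'
from station import *
import cv2
print(state())
for n in ("scene","top"):
    c=read_camera(n); cv2.imwrite(f"pics/{n}0.png",c["color"][:,:,::-1])
    print(n,c["fov_y"],c["cx"],c["cy"],c["rvec"],c["tvec"])
E
```

```text
pics
{'time': 0.0, 'qpos': array([ 9.43590389e-01,  3.13435010e-01,  1.49843017e+00, -2.57576525e-06,
        1.33101430e+00, -2.23419220e-01]), 'joint_vel': array([-0.00022924, -0.00093549,  0.00057801, -0.0004848 , -0.00016588,
        0.00124421]), 'tau': array([-3.60131526e-04, -4.02202034e+01, -2.52267945e+01,  6.94215624e-02,
        3.53418128e-02, -6.70888608e-05]), 'tool_pos': array([206.1453443 , 482.56350155, 238.17134624]), 'orientation': array([-2.64337535e-04,  2.00524250e-01,  9.79688528e-01, -5.86609902e-04]), 'ft_force': array([-0.15380792,  0.54727663,  0.6129544 ]), 'torque': array([ 0.02538944, -0.02770373,  0.00363478]), 'opening': 87.99321384048686}
scene 52.02477724783723 322.97976574044185 199.72377827950666 [ 1.96960026 -0.63291134  0.4190112 ] [-429.84434069  233.64441855  558.94215246]
top 43.32099037038056 313.6360776004043 199.17491863132554 [ 2.13923016 -2.09278739  0.20293811] [  25.67493371  565.13884321 1014.33437872]
```

View pics/scene0.png

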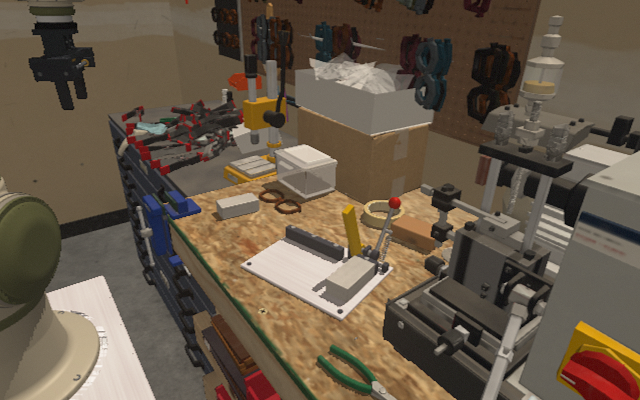

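View pics/top0.png

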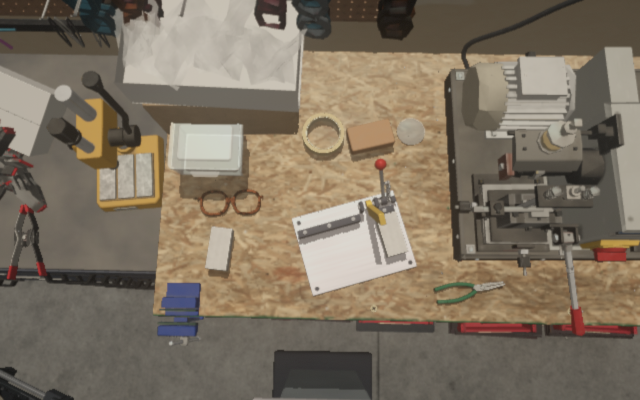

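The top view shows the loose block near (220,249), the jig plate with corners near (293,217), (414,266) and (316,292), the red ball at (381,164) and the spacer up. I'll zoom in.

```bash
python3 - <<'E'
import cv2
a=cv2.imread("pics/top0.png")
cv2.imwrite("pics/t_jig.png",cv2.resize(a[150:300,285:425],None,fx=4,fy=4,interpolation=cv2.INTER_CUBIC))
cv2.imwrite("pics/t_blk.png",cv2.resize(a[180:290,190:290],None,fx=5,fy=5,interpolation=cv2.INTER_CUBIC))
E
```

```text
(no output)
```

View pics/t_jig.png

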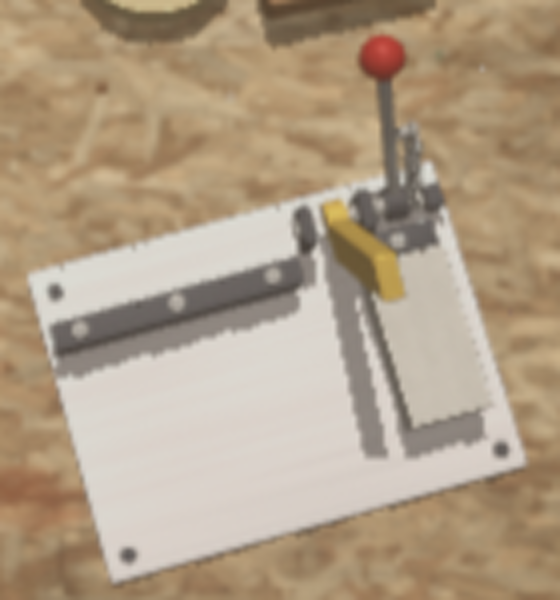

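View pics/t_blk.png

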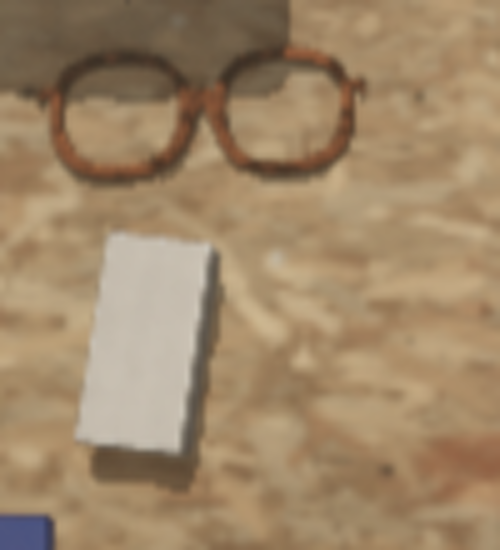

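```bash
cat > h.py <<'E'
import numpy as np, cv2
from scipy.optimize import least_squares
def K(c):
    f=200/np.tan(np.radians(c["fov_y"])/2); return np.array([[f,0,c["cx"]],[0,f,c["cy"]],[0,0,1.]])
def proj(c,P):
    return cv2.projectPoints(np.array(P,float).reshape(-1,3),np.array(c["rvec"],float),np.array(c["tvec"],float),K(c),None)[0].reshape(-1,2)
def pix(zoomed,s,ox,oy): return (np.array(zoomed,float)+.5)/s-.5+[ox,oy]
def T(p,L):
    L=np.array(L,float).reshape(-1,3); c,s=np.cos(p[2]),np.sin(p[2])
    return np.c_[p[0]+c*L[:,0]-s*L[:,1],p[1]+s*L[:,0]+c*L[:,1],L[:,2]]
def fit(c,L,px,p0): 
    r=least_squares(lambda p:(proj(c,T(p,L))-px).ravel(),p0,x_scale=[10,10,.1]); return r.x,r.fun.reshape(-1,2)
def ray(c,px,z):
    R=cv2.Rodrigues(np.array(c["rvec"],float))[0]; t=np.array(c["tvec"],float).ravel()
    o=-R.T@t; d=R.T@np.linalg.inv(K(c))@np.r_[px,1]; return o+d*(z-o[2])/d[2]
E
python3 - <<'E'
from station import *
from h import *
c=read_camera("top"); s=read_camera("scene")
print(proj(c,state()["tool_pos"]),proj(s,state()["tool_pos"]))
L=[[105,143,6],[105,-92,6],[-70,-92,6],[-70,143,6],[144,-60,118]]
px=pix([(30,272),(432,163),(525,465),(112,583),(382,57)],4,285,150)
print([ray(c,p,6) for p in px[:4]])
p,r=fit(c,L,px,[500,0,0]); print("jig",p,r.round(2))
px=pix([(108,234),(215,243),(182,455),(77,440)],5,190,180)
W=np.array([ray(c,q,30) for q in px]);print(W.round(1),[np.linalg.norm(W[i]-W[i-1]) for i in range(4)])
# own x right?, own y along length
L2=[[-22.5,45,30],[22.5,45,30],[22.5,-45,30],[-22.5,-45,30]]
b,r=fit(c,L2,px,[W[:,0].mean(),W[:,1].mean(),0]); print("blk",b,r.round(2))
np.save("jig.npy",p);np.save("blk.npy",b)
for n,pp,LL in(("jig",p,L),("b",b,L2)): print(n,proj(s,T(pp,LL)).round(1))
im=s["color"][:,:,::-1].copy()
im=cv2.resize(im,None,fx=2,fy=2)
for pp,LL in((p,L),(b,L2),(p,[[10-45,-33,36],[84,-26.5,32],[55,-1,32],[55,139,32]])):
    for q in proj(s,T(pp,LL)): cv2.circle(im,tuple(int(v) for v in q*2+.5),3,(0,255,0),1)
cv2.imwrite("pics/s_chk.png",im[300:700,300:1000])
tp=T(p,[[10,2,0],[10,-55,36],[24,-60,118],[144,-60,118],[84,-60,137]]);print(tp.round(1))
E
```

```text
[[ 36.85004405 386.28848402]] [[ 75.92687673 103.03580409]]
[array([531.71833267,  85.01924316,   6.        ]), array([ 598.13892726, -137.3885248 ,    6.        ]), array([ 431.77438027, -186.34116619,    6.        ]), array([364.03312848,  35.92269645,   6.        ])]
jig [ 4.72189233e+02 -7.99844986e+01  2.91983909e-01] [[-0.98  0.04]
 [ 0.21 -0.47]
 [ 0.88  0.08]
 [-0.42  0.01]
 [ 0.28  0.25]]
[[505.  257.6  30. ]
 [502.1 211.3  30. ]
 [411.3 220.4  30. ]
 [416.6 265.3  30. ]] [np.float64(88.65622809762229), np.float64(46.4206188238087), np.float64(91.19997192760712), np.float64(45.21233812872069)]
blk [458.73940137 238.63738014  -1.6637102 ] [[ 0.36 -0.3 ]
 [-0.38  0.27]
 [ 0.01 -0.25]
 [ 0.02  0.29]]
jig [[298.5 227.2]
 [393.4 267.2]
 [341.3 318.7]
 [239.3 264.1]
 [394.1 202.8]]
b [[251.2 192.2]
 [258.5 199.6]
 [221.4 208.3]
 [215.1 200.3]]
[[ 481.2  -75.2    0. ]
 [ 497.6 -129.8   36. ]
 [ 512.4 -130.5  118. ]
 [ 627.4  -96.   118. ]
 [ 569.9 -113.3  137. ]]
```

View pics/s_chk.png

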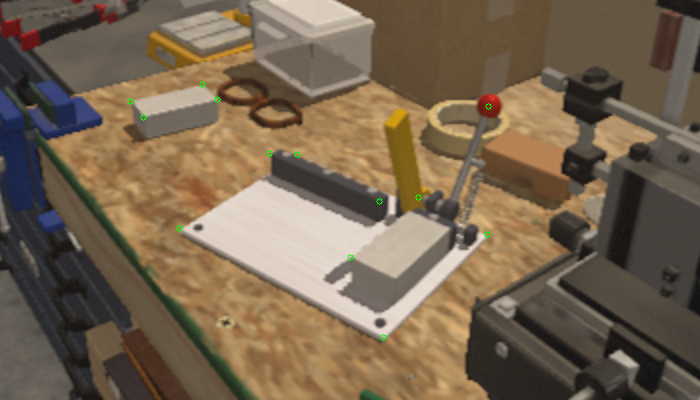

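```bash
cat >> h.py <<'E'
from scipy.spatial.transform import Rotation as Ro
def delta(s,goal,ydir_deg):
    "goal world TCP; ydir_deg: wanted world heading of tool y. gives tool-frame shift now, and roll; roll applied AFTER shift"
    q=s["orientation"]; R=Ro.from_quat([q[1],q[2],q[3],q[0]]).as_matrix()
    d=R.T@(np.array(goal)-s["tool_pos"]); h=np.degrees(np.arctan2(R[1,1],R[0,1]))
    a=(h-ydir_deg+90)%180-90
    return d.round(1), "heading %.2f roll %.2f"%(h,a), "tilt",R[:,2].round(4)
def J(x,y,z): return T(np.load("jig.npy"),[[x,y,z]])[0]
JY=lambda: np.degrees(np.load("jig.npy")[2])+90
E
python3 - <<'E'
from station import *
from h import *
s=state(); c=read_camera("top")
print(delta(s,J(178,-60,230),JY()))
for z in (0,150,250): print(z,ray(c,(300,130),z).round(),ray(c,(455,250),z).round(),ray(c,(455,80),z).round())
E
```

```text
(array([-640.7, -344.8,    8.6]), 'heading 66.86 roll -39.87', 'tilt', array([-4.e-04, -6.e-04, -1.e+00]))
0 [737.  73.   0.] [ 469. -274.    0.] [ 868. -287.    0.]
150 [685.  68. 150.] [ 453. -232.  150.] [ 798. -244.  150.]
250 [651.  64. 250.] [ 443. -205.  250.] [ 752. -215.  250.]
```

{"op": "move_arm", "data": {"rows": [[[-32,-17.2,0,0],[-32,-17.2,0,0],[-32,-17.2,0,0],[-32,-17.2,0,0],[-32,-17.2,0,0],[-32,-17.2,0,0],[-32,-17.2,0,0],[-32,-17.2,0,0],[-32,-17.2,0,0],[-32,-17.2,0,0],[-32,-17.2,0,0],[-32,-17.2,0,0],[-32,-17.2,0,0],[-32,-17.2,0,0],[-32,-17.2,0,0],[-32,-17.2,0,0],[-32,-17.2,0,0],[-32,-17.2,0,0],[-32,-17.2,0,0],[-32,-17.2,0,0]]], "claw": 1, "squeeze": 20}}

```text
time: 2.25
tool_pos: [660.3, -86.3, 238.5]
orientation: [-0.0, 0.201, 0.98, 0.0]
ft_force: [-0.1, 0.1, 0.1]
opening: 0.3
```

{"op": "move_arm", "data": {"rows": [[[0,0,0,-8],[0,0,0,-8],[0,0,0,-8],[0,0,0,-8],[0,0,0,-7.9],[0,0,0,0],[0,0,0,0]]]}}

```text
time: 2.95
tool_pos: [659.6, -85.0, 238.6]
orientation: [-0.0, -0.144, 0.99, 0.0]
ft_force: [0.1, -0.5, 0.6]
opening: 0.5
```

```bash
python3 - <<'E'
from station import *
from h import *
s=state(); print(s["time"],s["tool_pos"],s["ft_force"],s["opening"])
print(delta(s,J(178,-60,108),JY()))
E
```

```text
2.95 [659.61497601 -85.02079057 238.55282644] [ 0.09092068 -0.52792043  0.5618931 ] 0.5370510208319347
(array([  0. ,  -1.2, 130.6]), 'heading 106.55 roll -0.18', 'tilt', array([-3.e-04,  1.e-04, -1.e+00]))
```

{"op": "move_arm", "data": {"rows": [[[0,-1,25,0],[0,0,25,0],[0,0,25,0],[0,0,25,0],[0,0,20,0],[0,0,10,0],[0,0,0,0],[8,0,0,0],[8,0,0,0],[8,0,0,0],[8,0,0,0],[8,0,0,0],[0,0,0,0]]]}}

```text
time: 4.25
tool_pos: [620.6, -97.9, 108.8]
orientation: [-0.0, -0.145, 0.989, 0.0]
ft_force: [-0.1, 0.1, -0.2]
opening: 0.3
```

```bash
python3 - <<'E'
from station import *
import cv2
c=read_camera("scene"); cv2.imwrite("pics/s1.png",cv2.resize(c["color"][100:300,250:500,::-1],None,fx=3,fy=3))
E
```

```text
(no output)
```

View pics/s1.png

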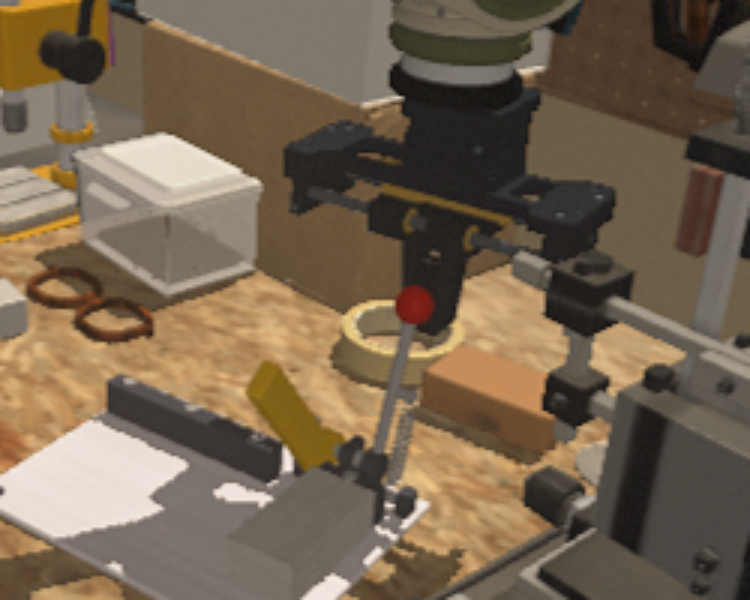

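The ball, at zoomed (415,305), is riding ahead of the fingers, and the spacer is partly lowered. I'll keep pushing.

{"op": "move_arm", "data": {"rows": [[[7,0,0,0],[7,0,0,0],[7,0,0,0],[7,0,0,0],[7,0,0,0],[7,0,0,0],[7,0,0,0],[0,0,0,0],[0,0,0,0]]]}}

```text
time: 5.2
tool_pos: [574.8, -111.7, 108.8]
orientation: [0.0, -0.146, 0.989, -0.0]
ft_force: [-0.2, 0.3, 0.5]
opening: 0.4
```

```bash
python3 - <<'E'
from station import *
import cv2
c=read_camera("scene"); cv2.imwrite("pics/s2.png",cv2.resize(c["color"][100:300,250:500,::-1],None,fx=3,fy=3))
E
```

```text
(no output)
```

View pics/s2.png

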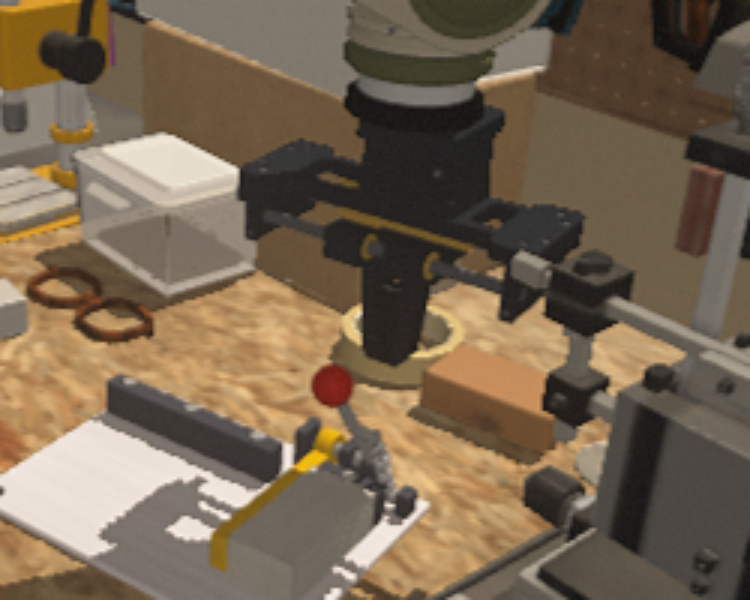

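The spacer is down alongside the clamped block. I'll lift off and go to the loose block.

{"op": "move_arm", "data": {"rows": [[[0,0,-35,0],[0,0,-35,0],[0,0,-35,0],[0,0,-10,0],[0,0,0,8],[0,0,0,8],[0,0,0,6],[0,0,0,0]]], "claw": 0}}

```text
time: 6.05
tool_pos: [574.6, -111.5, 222.7]
orientation: [-0.001, 0.046, 0.999, 0.0]
ft_force: [0.0, -0.4, 0.8]
opening: 61.8
```

```bash
python3 - <<'E'
from station import *
from h import *
s=state(); b=np.load("blk.npy"); print(s["tool_pos"],s["opening"]); print(delta(s,[b[0],b[1],100],np.degrees(b[2])))
E
```

```text
[ 574.61605895 -111.48523979  222.69825952] 61.83060484295731
(array([147.4, 337.9, 123. ]), 'heading 84.73 roll 0.05', 'tilt', array([-1.3e-03,  6.0e-04, -1.0e+00]))
```

{"op": "move_arm", "data": {"rows": [[[10.5,24.1,0,0],[10.5,24.1,0,0],[10.5,24.1,0,0],[10.5,24.1,0,0],[10.5,24.1,0,0],[10.5,24.1,0,0],[10.5,24.1,0,0],[10.5,24.1,0,0],[10.5,24.1,0,0],[10.5,24.1,0,0],[10.5,24.1,0,0],[10.5,24.1,0,0],[10.5,24.1,0,0],[10.9,24.6,0,0],[0,0,35,0],[0,0,35,0],[0,0,35,0],[0,0,30,0],[0,0,0,0],[0,0,0,0]]]}}

```text
time: 8.05
tool_pos: [459.0, 238.4, 89.2]
orientation: [-0.0, 0.045, 0.999, -0.0]
ft_force: [-0.1, 0.0, 0.3]
opening: 88.4
```

```bash
python3 - <<'E'
from station import *
from h import *
s=state(); b=np.load("blk.npy"); print(s["tool_pos"],s["opening"]); print(delta(s,[b[0],b[1],5],np.degrees(b[2])))
for n,sl in(("top",(slice(150,350),slice(130,380))),("scene",(slice(100,300),slice(150,400)))):
  c=read_camera(n); cv2.imwrite(f"pics/{n}3.png",cv2.resize(c["color"][sl][:,:,::-1],None,fx=3,fy=3))
E
```

```text
[459.00402319 238.3923742   89.21490675] 88.40229355032126
(array([ 0.3,  0.2, 84.2]), 'heading 84.86 roll 0.19', 'tilt', array([-1.e-04, -0.e+00, -1.e+00]))
```

View pics/scene3.png

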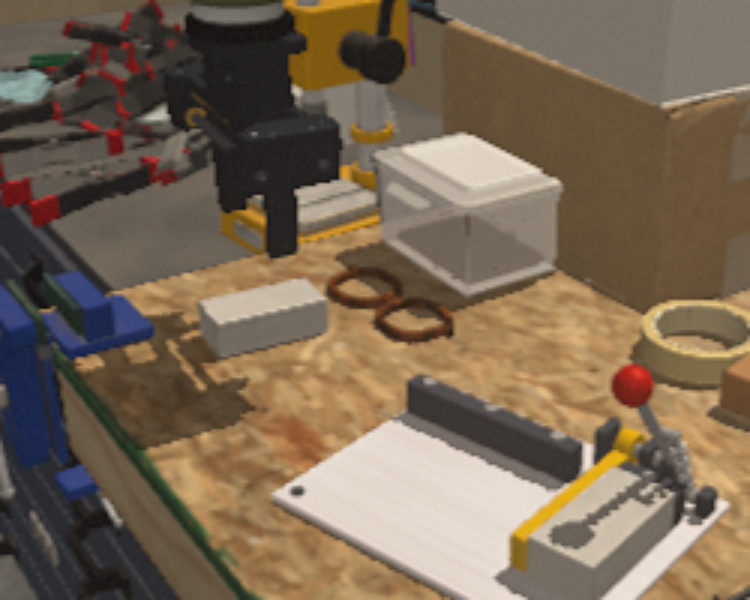

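{"op": "move_arm", "data": {"rows": [[[0,0,20,0],[0,0,20,0],[0,0,20,0],[0,0,14,0],[0,0,8,0],[0,0,2,0],[0,0,0,0]]]}}

```text
time: 8.85
tool_pos: [459.2, 238.5, 5.5]
orientation: [0.001, 0.046, 0.999, 0.0]
ft_force: [0.6, -0.6, -0.7]
opening: 88.3
```

{"op": "move_arm", "data": {"rows": [[[0,0,0,0],[0,0,0,0],[0,0,0,0],[0,0,0,0],[0,0,0,0],[0,0,0,0],[0,0,0,0],[0,0,0,0]]], "claw": 1, "squeeze": 45}}

```text
time: 9.65
tool_pos: [458.9, 238.5, 4.8]
orientation: [0.0, 0.046, 0.999, 0.0]
ft_force: [0.1, 3.4, 0.6]
opening: 44.7
```

{"op": "move_arm", "data": {"rows": [[[0,0,-10,0],[0,0,-15,0],[0,0,-20,0],[0,0,-20,0],[0,0,-20,0],[0,0,0,0]]]}}

```text
time: 10.25
tool_pos: [459.6, 238.4, 91.8]
orientation: [0.002, 0.046, 0.999, 0.0]
ft_force: [0.5, -0.4, -5.3]
opening: 44.7
```

```bash
python3 - <<'E'
from station import *
from h import *
s=state();print(s["tool_pos"],s["opening"],s["ft_force"]); print(delta(s,J(2,62,90),JY()))
c=read_camera("scene"); cv2.imwrite(f"pics/scene4.png",cv2.resize(c["color"][100:300,150:400,::-1],None,fx=3,fy=3))
E
```

```text
[459.60086204 238.36940199  91.80666369] 44.72732607198938 [ 0.4895607  -0.40428004 -5.2735522 ]
(array([ -20.2, -257.6,    1.6]), 'heading 84.77 roll -21.96', 'tilt', array([ 3.4e-03,  6.0e-04, -1.0e+00]))
```

View pics/scene4.png

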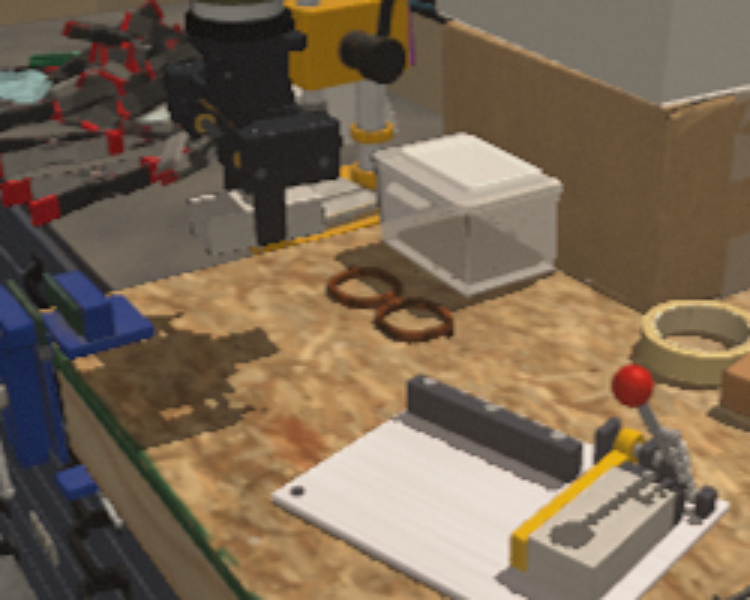

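{"op": "move_arm", "data": {"rows": [[[-1.4,-19,0,0],[-1.4,-19,0,0],[-1.4,-19,0,0],[-1.4,-19,0,0],[-1.4,-19,0,0],[-1.4,-19,0,0],[-1.4,-19,0,0],[-1.4,-19,0,0],[-1.4,-19,0,0],[-1.4,-19,0,0],[-1.4,-19,0,0],[-1.4,-19,0,0],[-1.4,-16,0,0],[0,-10,0,-4],[0,0,0,-6],[0,0,0,-6],[0,0,0,-6],[0,0,0,0],[0,0,0,0]]]}}

```text
time: 12.2
tool_pos: [453.2, -16.2, 89.0]
orientation: [-0.001, -0.144, 0.99, 0.0]
ft_force: [-0.2, -0.2, -5.9]
opening: 44.8
```

```bash
python3 - <<'E'
from station import *
from h import *
s=state();print(s["tool_pos"],s["opening"],s["ft_force"]); print(delta(s,J(2,66,11.8),JY()))
for n,sl in(("top",(slice(150,350),slice(230,480))),("scene",(slice(150,350),slice(200,450)))):
  c=read_camera(n); cv2.imwrite(f"pics/{n}5.png",cv2.resize(c["color"][sl][:,:,::-1],None,fx=3,fy=3))
E
```

```text
[453.1689268  -16.19201358  88.95549364] 44.84523930784882 [-0.18378237 -0.24021647 -5.88789847]
(array([-2. , -0.6, 77.2]), 'heading 106.60 roll -0.13', 'tilt', array([-1.7e-03,  4.0e-04, -1.0e+00]))
```

View pics/scene5.png

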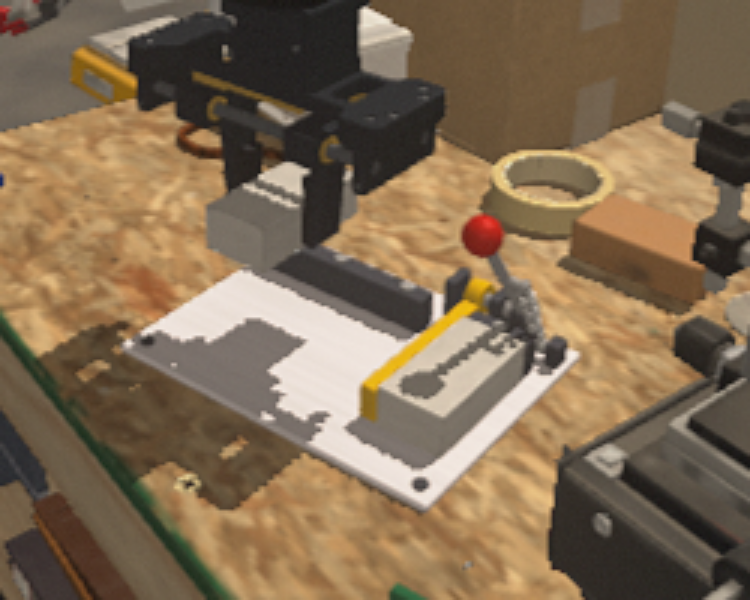

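View pics/top5.png

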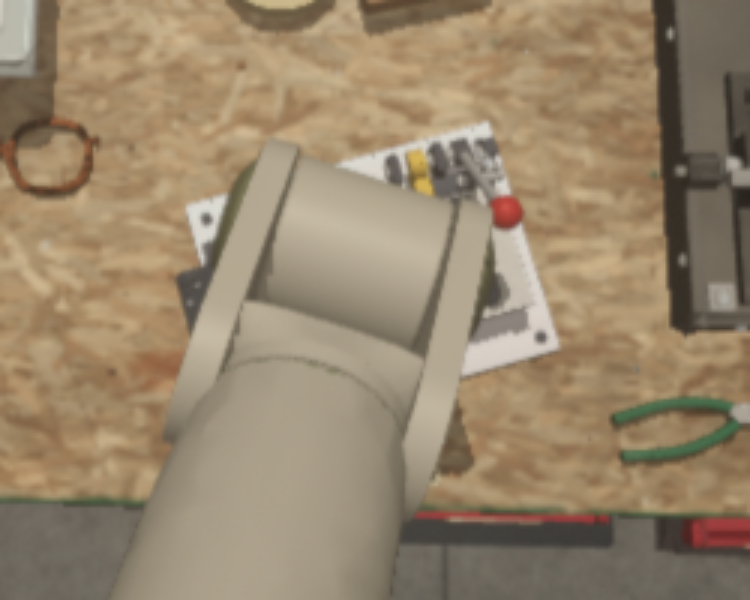

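{"op": "move_arm", "data": {"rows": [[[0,0,20,0],[0,0,20,0],[0,0,15,0],[0,0,10,0],[0,0,5,0],[0,0,3,0],[0,0,2,0],[0,0,0,0]]]}}

```text
time: 13.1
tool_pos: [453.9, -16.3, 14.9]
orientation: [0.0, -0.146, 0.989, -0.0]
ft_force: [0.1, 0.1, -6.4]
opening: 44.8
```

```bash
python3 - <<'E'
from station import *
from h import *
s=state();print(s["tool_pos"],s["opening"],s["ft_force"],s["torque"]); print(delta(s,J(2,66,11.8),JY()))
for n,sl in(("scene",(slice(180,330),slice(230,420))),):
  c=read_camera(n); cv2.imwrite(f"pics/{n}6.png",cv2.resize(c["color"][sl][:,:,::-1],None,fx=4,fy=4))
E
```

```text
[453.88797915 -16.33340142  14.93229145] 44.78964633017607 [ 0.06742781  0.12169673 -6.38939752] [ 0.02348782 -0.02395334  0.06079131]
(array([-1.2, -0.2,  3.1]), 'heading 106.76 roll 0.03', 'tilt', array([ 4.e-04, -1.e-04, -1.e+00]))
```

View pics/scene6.png

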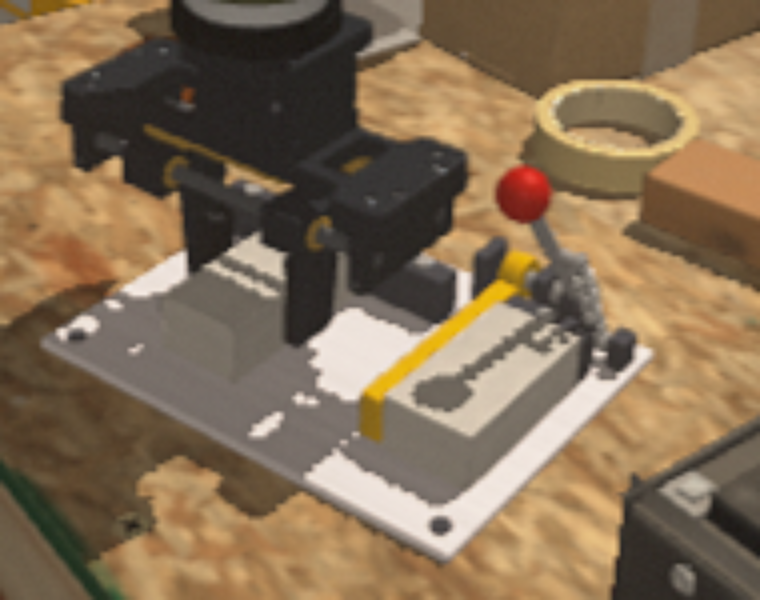

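{"op": "move_arm", "data": {"rows": [[[0,0,1.5,0],[0,0,1.5,0],[0,0,0.5,0],[0,0,0,0]]]}}

```text
time: 13.55
tool_pos: [453.7, -16.3, 11.2]
orientation: [-0.0, -0.146, 0.989, 0.0]
ft_force: [0.4, 0.7, -6.0]
opening: 44.4
```

{"op": "move_arm", "data": {"rows": [[[0,0,0.7,0],[0,0,0,0]]]}}

```text
time: 13.75
tool_pos: [453.8, -16.3, 10.8]
orientation: [0.0, -0.146, 0.989, -0.0]
ft_force: [-1.8, -0.5, -0.3]
opening: 44.9
```

Just resting on the plate now. I'll slide it towards the rail.

{"op": "move_arm", "data": {"rows": [[[-2,0,0,0],[-2,0,0,0],[-2,0,0,0],[-1,0,0,0],[0,0,0,0]]]}}

```text
time: 14.25
tool_pos: [460.4, -14.3, 10.8]
orientation: [-0.0, -0.146, 0.989, -0.0]
ft_force: [-3.8, -1.7, 4.7]
opening: 44.5
```

{"op": "move_arm", "data": {"rows": [[[-1,0,0,0],[-1,0,0,0],[0,0,0,0]]]}}

```text
time: 14.55
tool_pos: [462.1, -13.8, 10.8]
orientation: [-0.0, -0.146, 0.989, -0.0]
ft_force: [-6.0, -1.7, 5.4]
opening: 44.5
```

{"op": "move_arm", "data": {"rows": [[[-1,0,0,0],[0,0,0,0]]]}}

```text
time: 14.75
tool_pos: [462.1, -13.8, 10.8]
orientation: [-0.002, -0.146, 0.989, 0.0]
ft_force: [-12.1, -5.6, 10.0]
opening: 44.6
```

{"op": "move_arm", "data": {"rows": [[[-1,0,0,0],[0,0,0,0]]]}}

```text
time: 14.95
tool_pos: [462.1, -13.7, 10.7]
orientation: [-0.003, -0.146, 0.989, 0.0]
ft_force: [-17.7, -9.4, 15.7]
opening: 44.7
```

```bash
python3 - <<'E'
from station import *
from h import *
s=state();print(s["tool_pos"],s["opening"],s["ft_force"],s["torque"]); print(delta(s,J(10,66,11.8),JY()))
for n,sl in(("scene",(slice(180,330),slice(230,420))),):
  c=read_camera(n); cv2.imwrite(f"pics/{n}7.png",cv2.resize(c["color"][sl][:,:,::-1],None,fx=4,fy=4))
E
```

```text
[462.12407217 -13.7222633   10.73558281] 44.6771835861522 [-17.74850087  -9.43435296  15.74959198] [-1.51000397  2.63641201 -0.08346348]
(array([-0.6, -0.4, -1.1]), 'heading 106.82 roll 0.09', 'tilt', array([-5.7e-03, -7.0e-04, -1.0e+00]))
```

View pics/scene7.png

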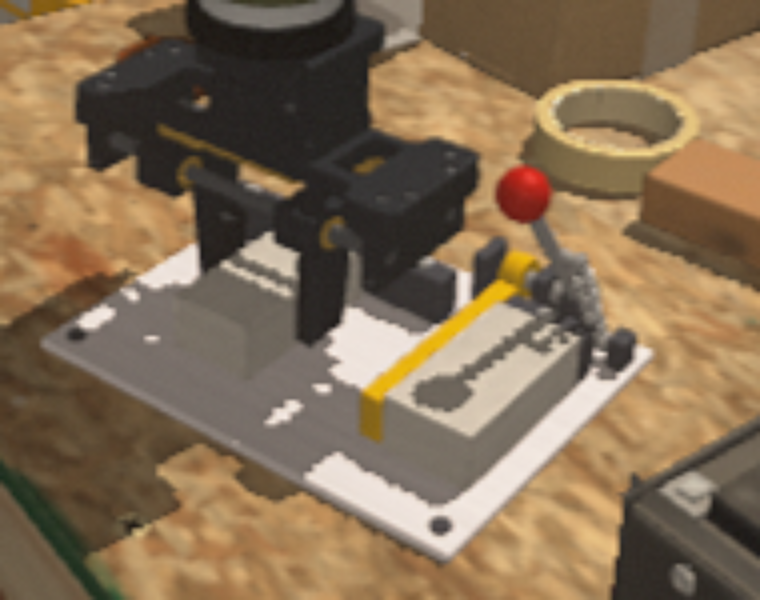

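{"op": "move_arm", "data": {"rows": [[[1.5,0,-0.5,0],[0,0,0,0]]]}}

```text
time: 15.2
tool_pos: [462.1, -13.8, 10.8]
orientation: [-0.001, -0.146, 0.989, 0.0]
ft_force: [-6.7, -3.4, -0.4]
opening: 44.5
```

{"op": "move_arm", "data": {"rows": [[[0,0,0,0],[0,0,0,0],[0,0,0,0],[0,0,0,0],[0,0,0,0],[0,0,-15,0],[0,0,-30,0],[0,0,-30,0],[0,0,0,0]]], "claw": 0}}

```text
time: 16.1
tool_pos: [464.6, -14.0, 89.1]
orientation: [0.003, -0.146, 0.989, -0.001]
ft_force: [0.2, 0.4, 0.1]
opening: 87.8
```

```bash
python3 - <<'E'
from station import *
from h import *
s=state();print(s["tool_pos"],s["opening"],s["ft_force"],s["torque"]); print(delta(s,J(10,120,86),JY()-90))
for n,sl in(("scene",(slice(180,330),slice(230,420))),("top",(slice(150,300),slice(280,430)))):
  c=read_camera(n); cv2.imwrite(f"pics/{n}8.png",cv2.resize(c["color"][sl][:,:,::-1],None,fx=4,fy=4))
E
```

```text
[464.61352136 -13.96033576  89.09288256] 87.83900383392968 [0.17747154 0.39428942 0.13495721] [0.02945277 0.04669562 0.05366569]
(array([ 1.7, 54.6,  2.9]), 'heading 106.78 roll -89.95', 'tilt', array([ 0.0062, -0.0018, -1.    ]))
```

View pics/scene8.png

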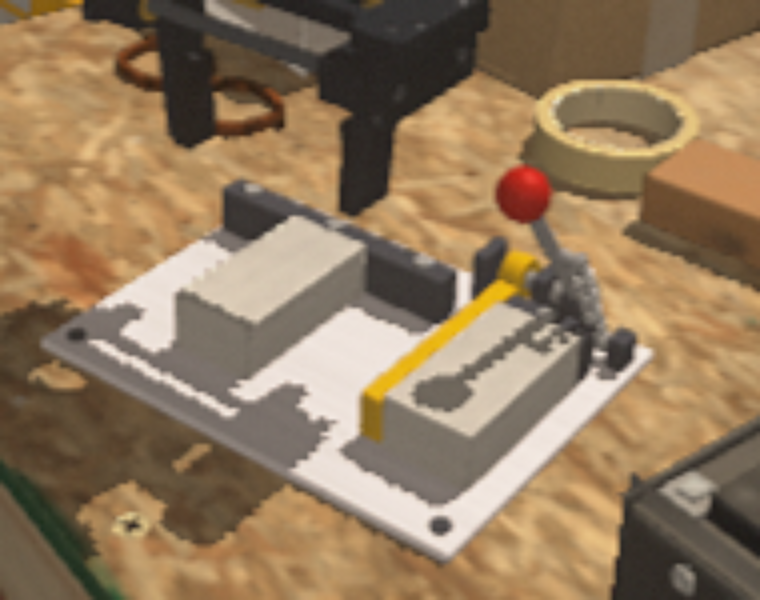

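```bash
python3 - <<'E'
from station import *
print(state()["qpos"])
E
```

```text
[-2.83183342e-01  3.72080817e-01  1.86467869e+00  5.45840083e-05
  9.03977006e-01 -2.14658870e+00]
```

{"op": "move_arm", "data": {"rows": [[[1,22,0,0],[1,22,0,0],[0,0,0,8.5],[0,0,0,8.5],[0,0,0,8.5],[0,0,0,8.5],[0,0,0,8.5],[0,0,0,8.5],[0,0,0,8.5],[0,0,0,8.5],[0,0,0,8.5],[0,0,0,8.5],[0,0,0,5],[0,0,0,0],[0,0,0,0]]], "claw": 1}}

```text
time: 17.7
tool_pos: [447.8, 28.1, 85.2]
orientation: [-0.001, 0.595, 0.803, -0.0]
ft_force: [-1.0, 0.8, 0.6]
opening: 0.4
```

```bash
python3 - <<'E'
from station import *
from h import *
s=state();print(s["tool_pos"],s["opening"],s["ft_force"]); print(delta(s,J(10,108,14),JY()-90))
E
```

```text
[447.79927908  28.06681487  85.22388129] 0.423371821928902 [-0.95391202  0.79806684  0.63669136]
(array([-2.6,  2.3, 71.2]), 'heading 16.91 roll 0.18', 'tilt', array([-1.6e-03,  3.0e-04, -1.0e+00]))
```

View pics/top8.png

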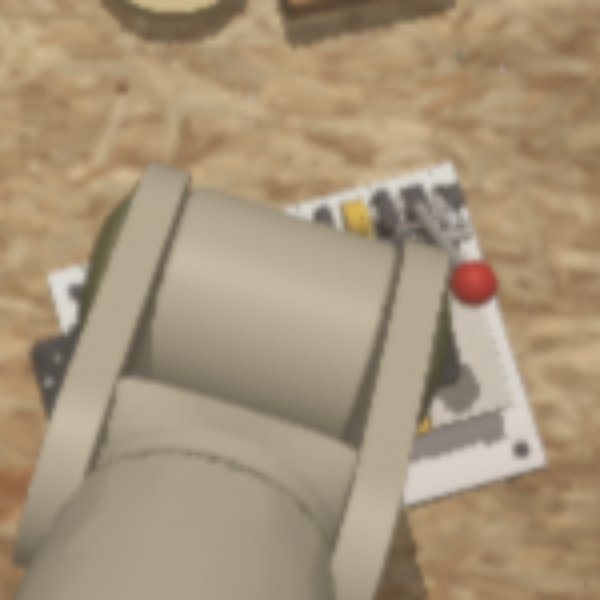

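{"op": "move_arm", "data": {"rows": [[[0,2.3,20,0],[0,0,20,0],[0,0,20,0],[0,0,11,0],[0,0,0,0],[-6,0,0,0],[-4,0,0,0],[-4,0,0,0],[-4,0,0,0],[-4,0,0,0],[-4,0,0,0],[0,0,0,0]]]}}

```text
time: 18.9
tool_pos: [458.2, 3.4, 15.6]
orientation: [0.0, 0.597, 0.803, 0.0]
ft_force: [0.1, 1.1, 0.6]
opening: 0.6
```

```bash
python3 - <<'E'
from station import *
from h import *
s=state();print(s["tool_pos"],s["opening"],s["ft_force"]); print(delta(s,J(10,33.5,14),JY()-90))
for n,sl in(("scene",(slice(180,330),slice(230,420))),):
  c=read_camera(n); cv2.imwrite(f"pics/{n}9.png",cv2.resize(c["color"][sl][:,:,::-1],None,fx=4,fy=4))
E
```

```text
[458.24596006   3.38243602  15.60236434] 0.6378251873081086 [0.11682142 1.08828006 0.63459007]
(array([-50.4,  -0.7,   1.6]), 'heading 16.74 roll 0.01', 'tilt', array([ 9.e-04, -0.e+00, -1.e+00]))
```

View pics/scene9.png

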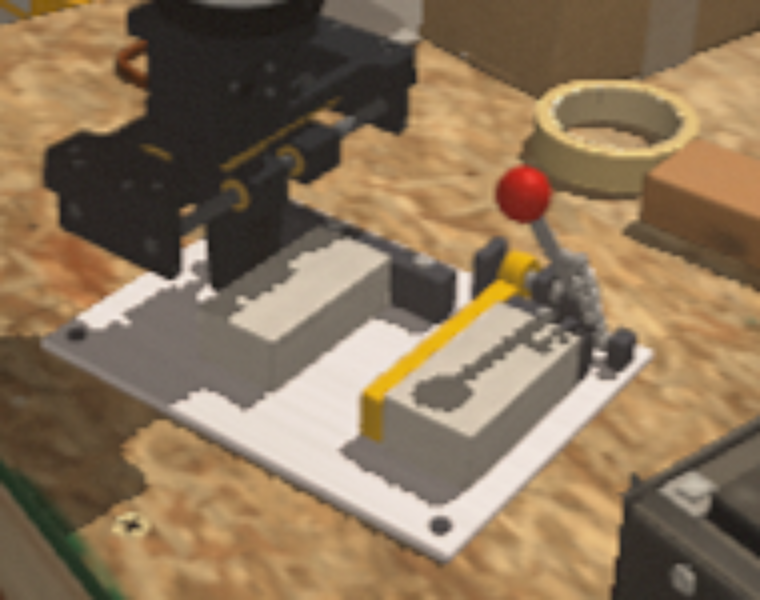

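{"op": "move_arm", "data": {"rows": [[[-4,0,0,0],[-4,0,0,0],[-4,0,0,0],[-4,0,0,0],[-4,0,0,0],[-4,0,0,0],[-4,0,0,0],[-4,0,0,0],[-4,0,0,0],[-3,0,0,0],[-3,0,0,0],[-2,0,0,0],[0,0,0,0]]]}}

```text
time: 20.25
tool_pos: [470.6, -38.3, 15.3]
orientation: [-0.0, 0.596, 0.803, 0.0]
ft_force: [-1.5, 4.2, 2.9]
opening: 0.3
```

{"op": "move_arm", "data": {"rows": [[[-1,0,0,0],[-1,0,0,0],[0,0,0,0]]]}}

```text
time: 20.55
tool_pos: [471.0, -40.0, 15.2]
orientation: [-0.0, 0.596, 0.803, 0.0]
ft_force: [-1.5, 4.4, 4.4]
opening: 0.6
```

```bash
python3 - <<'E'
from station import *
from h import *
s=state();print(s["tool_pos"],s["opening"],s["ft_force"]); print(delta(s,J(10,33.5,14),JY()-90))
for n,sl in(("scene",(slice(180,330),slice(230,420))),):
  c=read_camera(n); cv2.imwrite(f"pics/{n}10.png",cv2.resize(c["color"][sl][:,:,::-1],None,fx=4,fy=4))
E
```

```text
[471.04699019 -40.01701048  15.21099317] 0.5776442869263642 [-1.54290021  4.44122924  4.36188964]
(array([-5.1, -0.4,  1.2]), 'heading 16.77 roll 0.04', 'tilt', array([-3.e-04,  5.e-04, -1.e+00]))
```

View pics/scene10.png

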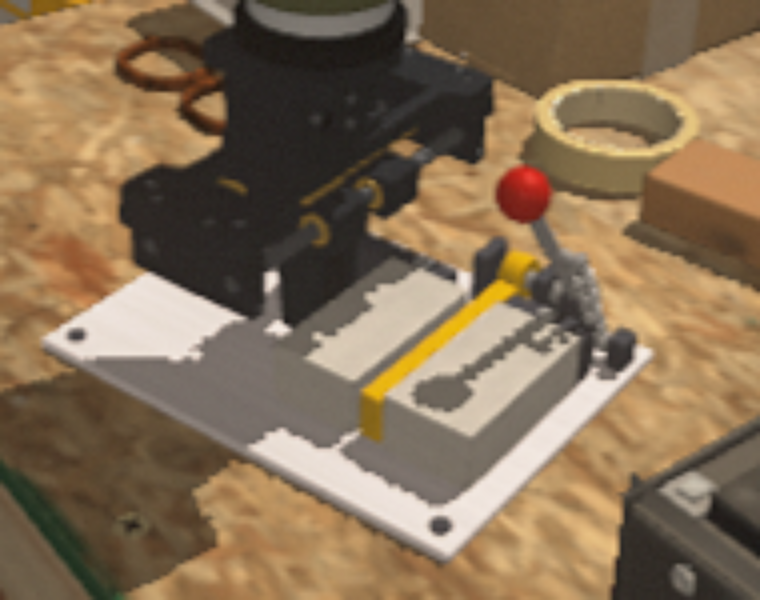

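{"op": "move_arm", "data": {"rows": [[[-1,0,0,0],[-1,0,0,0],[-1,0,0,0],[0,0,0,0]]]}}

```text
time: 21.0
tool_pos: [471.9, -42.9, 15.2]
orientation: [-0.0, 0.596, 0.803, 0.0]
ft_force: [-1.7, 5.1, 4.6]
opening: 0.7
```

{"op": "move_arm", "data": {"rows": [[[-1,0,0,0],[0,0,0,0]]]}}

```text
time: 21.2
tool_pos: [471.9, -43.2, 15.2]
orientation: [-0.001, 0.596, 0.803, 0.0]
ft_force: [-2.7, 8.9, 7.1]
opening: 0.5
```

{"op": "move_arm", "data": {"rows": [[[-1,0,0,0],[0,0,0,0]]]}}

```text
time: 21.4
tool_pos: [471.8, -43.3, 15.2]
orientation: [-0.002, 0.596, 0.803, 0.001]
ft_force: [-3.1, 16.5, 9.6]
opening: 0.0
```

{"op": "move_arm", "data": {"rows": [[[0,0,0,0],[0,0,0,0],[1,0,0,0],[8,0,0,0],[8,0,0,0],[0,0,-30,0],[0,0,-40,0],[20,0,-40,0],[40,0,-40,0],[45,0,0,0],[45,0,0,0],[45,0,0,0],[0,0,0,0]]]}}

```text
time: 22.7
tool_pos: [410.9, 157.2, 160.4]
orientation: [-0.0, 0.594, 0.804, 0.0]
ft_force: [-0.9, 0.4, -0.7]
opening: 0.5
```

```bash
python3 - <<'E'
from station import *
from h import *
s=state();print(s["tool_pos"],s["opening"],s["ft_force"])
for n,sl in(("scene",(slice(210,310),slice(280,410))),("top",(slice(180,290),slice(310,420)))):
  c=read_camera(n); cv2.imwrite(f"pics/{n}11f.png",c["color"][:,:,::-1]);cv2.imwrite(f"pics/{n}11.png",cv2.resize(c["color"][sl][:,:,::-1],None,fx=5,fy=5,interpolation=cv2.INTER_CUBIC))
E
```

```text
[410.9072579  157.23243725 160.44121812] 0.5220687270031003 [-0.94873568  0.3861576  -0.71232189]
```

View pics/scene11.png

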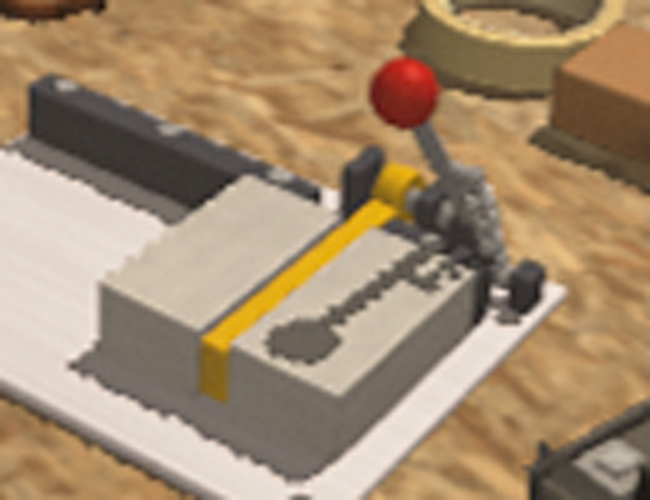

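View pics/top11.png

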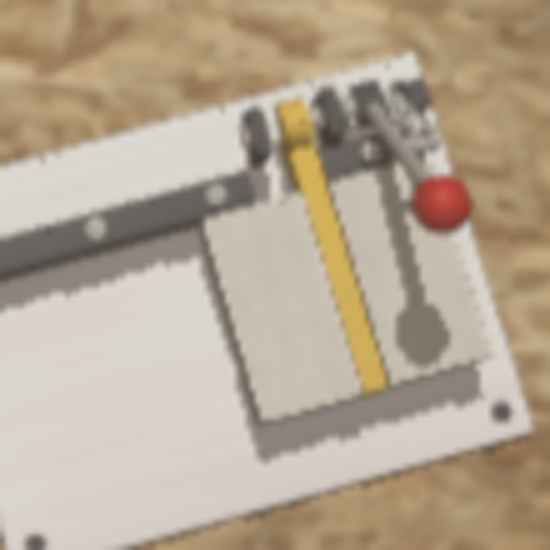

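The scene view shows the block's far end at the rail and its right face flush with the yellow spacer. The near ends of both blocks line up in the top view. To make sure of the rail contact I'll nudge the near end and then press sideways again.

```bash
python3 - <<'E'
from station import *
from h import *
print(delta(state(),J(-66,8,16),JY()-90))
E
```

```text
(array([-233. ,  -76.9,  144.5]), 'heading 16.89 roll 0.16', 'tilt', array([ 4.e-04, -4.e-04, -1.e+00]))
```

{"op": "move_arm", "data": {"rows": [[[-26,-20,0,0],[-26,-20,0,0],[-26,-20,0,0],[-26,-17,0,0],[-26,0,0,0],[-26,0,0,0],[-26,0,0,0],[-26,0,0,0],[-25,0,0,0],[0,0,35,0],[0,0,35,0],[0,0,35,0],[0,0,25,0],[0,0,12,0],[0,0,2,0],[0,5,0,0],[0,3,0,0],[0,0,0,0]]]}}

```text
time: 24.6
tool_pos: [414.8, -89.9, 17.1]
orientation: [0.001, 0.596, 0.803, 0.0]
ft_force: [-1.0, 0.4, 0.3]
opening: 0.4
```

```bash
python3 - <<'E'
from station import *
from h import *
s=state();print(s["ft_force"],delta(s,J(-52.5,8,16),JY()-90))
c=read_camera("scene"); cv2.imwrite("pics/scene12.png",cv2.resize(c["color"][180:330,230:420,::-1],None,fx=4,fy=4))
E
```

```text
[-0.95935438  0.39652564  0.3396345 ] (array([1. , 5.3, 1.1]), 'heading 16.77 roll 0.04', 'tilt', array([ 0.0018, -0.001 , -1.    ]))
```

View pics/scene12.png

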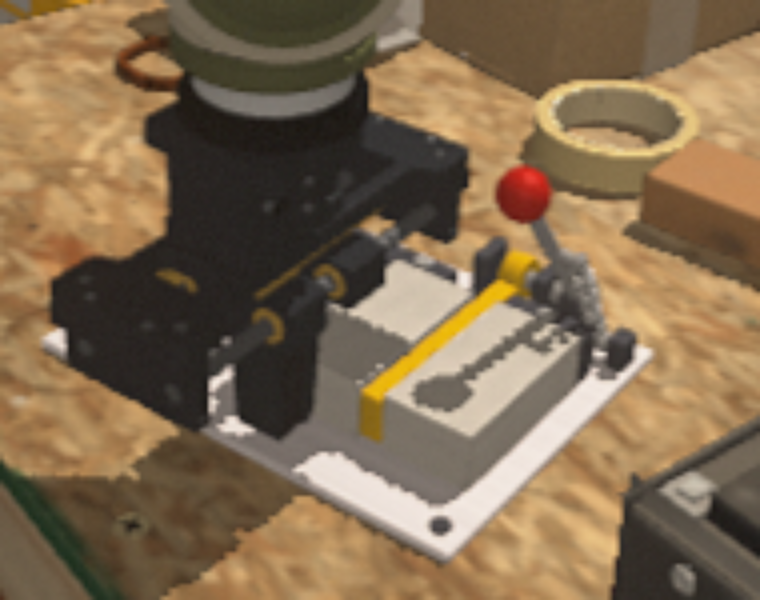

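{"op": "move_arm", "data": {"rows": [[[0,2,0,0],[0,2,0,0],[0,0,0,0]]]}}

```text
time: 24.95
tool_pos: [418.1, -88.4, 16.5]
orientation: [0.0, 0.596, 0.803, 0.0]
ft_force: [-0.2, 0.7, 0.4]
opening: 0.6
```

{"op": "move_arm", "data": {"rows": [[[0,1,0,0],[0,0,0,0]]]}}

```text
time: 25.15
tool_pos: [418.8, -88.1, 16.4]
orientation: [0.0, 0.596, 0.803, -0.0]
ft_force: [0.2, -0.3, 0.8]
opening: 0.5
```

{"op": "move_arm", "data": {"rows": [[[0,1,0,0],[0,0,0,0]]]}}

```text
time: 25.35
tool_pos: [419.8, -87.8, 16.4]
orientation: [0.0, 0.596, 0.803, 0.0]
ft_force: [0.5, -0.6, 0.2]
opening: 0.7
```

{"op": "move_arm", "data": {"rows": [[[0,1,0,0],[0,0,0,0]]]}}

```text
time: 25.55
tool_pos: [420.7, -87.5, 16.4]
orientation: [0.0, 0.596, 0.803, 0.0]
ft_force: [0.3, 0.7, -0.5]
opening: 0.9
```

{"op": "move_arm", "data": {"rows": [[[0,1,0,0],[0,0,0,0]]]}}

```text
time: 25.75
tool_pos: [421.7, -87.2, 16.4]
orientation: [0.0, 0.596, 0.803, 0.0]
ft_force: [0.3, 0.9, 0.4]
opening: 0.7
```

{"op": "move_arm", "data": {"rows": [[[0,1,0,0],[0,0,0,0]]]}}

```text
time: 25.95
tool_pos: [422.2, -86.9, 16.3]
orientation: [-0.001, 0.596, 0.803, -0.0]
ft_force: [-3.6, -1.2, 2.7]
opening: 0.3
```

{"op": "move_arm", "data": {"rows": [[[0,1,0,0],[0,0,0,0]]]}}

```text
time: 26.15
tool_pos: [422.6, -86.6, 16.3]
orientation: [-0.001, 0.596, 0.803, -0.001]
ft_force: [-7.7, -3.5, 6.2]
opening: 0.1
```

{"op": "move_arm", "data": {"rows": [[[0,0.7,0,0],[0,0,0,0]]]}}

```text
time: 26.35
tool_pos: [422.7, -86.5, 16.3]
orientation: [-0.002, 0.596, 0.803, -0.001]
ft_force: [-12.7, -6.5, 7.3]
opening: 0.5
```

{"op": "move_arm", "data": {"rows": [[[0,-3,0,0],[0,-10,0,0],[0,0,-25,0],[0,0,-25,0],[20,10,-10,0],[20,20,0,0],[3,20,0,0],[0,20,0,0],[0,0,0,0]]]}}

```text
time: 27.25
tool_pos: [467.5, -28.5, 76.4]
orientation: [0.001, 0.596, 0.803, 0.0]
ft_force: [0.1, -0.9, -0.6]
opening: 0.4
```

```bash
python3 - <<'E'
from station import *
from h import *
s=state();print(s["ft_force"],delta(s,J(10,46,15),JY()-90))
E
```

```text
[ 0.09601758 -0.86199957 -0.60344073] (array([-4.6, -0.4, 61.4]), 'heading 16.84 roll 0.11', 'tilt', array([ 1.6e-03, -2.0e-04, -1.0e+00]))
```

{"op": "move_arm", "data": {"rows": [[[0,0,25,0],[0,0,25,0],[0,0,11,0],[0,0,0,0],[-5,0,0,0],[-5,0,0,0],[-3,0,0,0],[-2,0,0,0],[0,0,0,0]]]}}

```text
time: 28.15
tool_pos: [470.8, -43.4, 15.7]
orientation: [0.0, 0.597, 0.803, 0.0]
ft_force: [-0.3, 0.4, 0.4]
opening: 0.4
```

{"op": "move_arm", "data": {"rows": [[[-1,0,0,0],[-1,0,0,0],[0,0,0,0]]]}}

```text
time: 28.45
tool_pos: [470.8, -43.6, 15.7]
orientation: [-0.001, 0.596, 0.803, 0.001]
ft_force: [-0.6, 13.4, 8.3]
opening: 0.6
```

{"op": "move_arm", "data": {"rows": [[[0,0,0,0],[0,0,0,0],[0,0,0,0],[2,0,0,0],[8,0,0,0],[5,0,-25,0],[0,0,-35,0],[0,0,-35,0],[0,0,-35,0],[0,0,-35,0],[0,-20,0,0],[0,-15,0,0],[0,0,0,0]]]}}

```text
time: 29.75
tool_pos: [432.4, -40.8, 180.5]
orientation: [0.0, 0.597, 0.802, -0.0]
ft_force: [0.9, -0.2, 0.2]
opening: 0.4
```

```bash
python3 - <<'E'
from station import *
from h import *
s=state();print(s["tool_pos"],s["ft_force"],delta(s,J(-25,-60,108),JY()-90))
c=read_camera("scene"); cv2.imwrite("pics/scene13.png",cv2.resize(c["color"][200:310,280:410,::-1],None,fx=5,fy=5,interpolation=cv2.INTER_CUBIC))
E
```

```text
[432.43586754 -40.82842937 180.4799562 ] [ 0.93987239 -0.16759791  0.22233906] (array([-108.9,    1.8,   72.5]), 'heading 16.72 roll -0.01', 'tilt', array([-2.e-04, -3.e-04, -1.e+00]))
```

View pics/scene13.png

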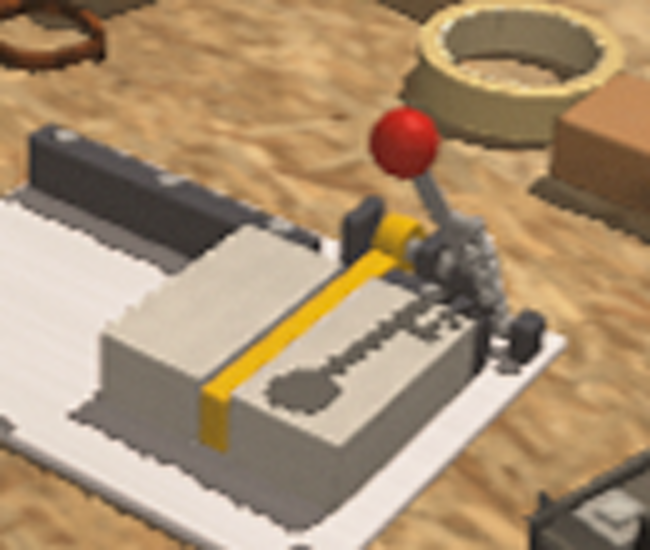

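The block is flush with the spacer and against the rail. Next is the ball's near side, to lift the spacer.

{"op": "move_arm", "data": {"rows": [[[-22,0,0,0],[-22,0,0,0],[-22,0,0,0],[-22,0,0,0],[-21,0,0,0],[0,0,20,0],[0,0,20,0],[0,0,20,0],[0,0,12,0],[0,0,0,0],[0,6,0,0],[0,5,0,0],[0,5,0,0],[0,4,0,0],[0,4,0,0],[0,4,0,0],[0,0,0,0]]]}}

```text
time: 31.5
tool_pos: [491.7, -137.4, 108.8]
orientation: [-0.0, 0.596, 0.803, -0.001]
ft_force: [-3.8, -1.1, 3.5]
opening: 0.8
```

```bash
python3 - <<'E'
from station import *
from h import *
s=state();print(s["tool_pos"],s["ft_force"],delta(s,J(60,-60,108),JY()-90))
c=read_camera("scene"); cv2.imwrite("pics/scene14.png",cv2.resize(c["color"][180:330,230:420,::-1],None,fx=4,fy=4))
E
```

```text
[ 491.66817688 -137.39187125  108.83636188] [-3.79989597 -1.07073954  3.48313557] (array([ 0.5, 57.9,  0.8]), 'heading 16.79 roll 0.06', 'tilt', array([-1.e-03, -8.e-04, -1.e+00]))
```

View pics/scene14.png

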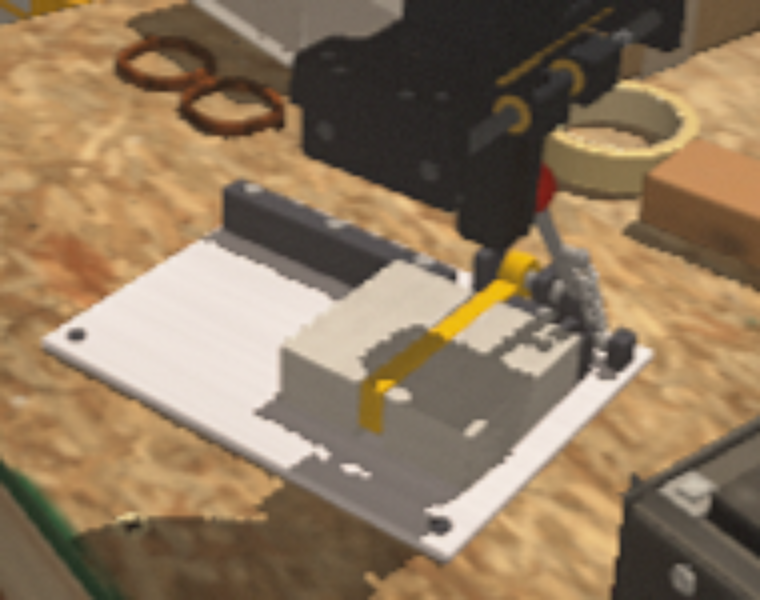

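{"op": "move_arm", "data": {"rows": [[[0,4,0,0],[0,4,0,0],[0,4,0,0],[0,4,0,0],[0,4,0,0],[0,4,0,0],[0,4,0,0],[0,4,0,0],[0,4,0,0],[0,4,0,0],[0,4,0,0],[0,4,0,0],[0,4,0,0],[0,4,0,0],[0,4,0,0],[0,0,0,0],[0,0,0,0],[0,0,0,0]]]}}

```text
time: 33.35
tool_pos: [549.1, -119.8, 108.4]
orientation: [-0.0, 0.597, 0.803, 0.0]
ft_force: [-0.2, -0.6, 0.0]
opening: 0.7
```

```bash
python3 - <<'E'
from station import *
from h import *
s=state();print(s["tool_pos"],s["ft_force"],delta(s,J(60,-60,108),JY()-90))
c=read_camera("scene"); cv2.imwrite("pics/scene15.png",cv2.resize(c["color"][180:330,230:420,::-1],None,fx=4,fy=4))
E
```

```text
[ 549.08375011 -119.83676796  108.36435186] [-0.20623986 -0.60174298  0.01247226] (array([ 0.3, -2.2,  0.4]), 'heading 16.76 roll 0.03', 'tilt', array([ 0.,  0., -1.]))
```

View pics/scene15.png

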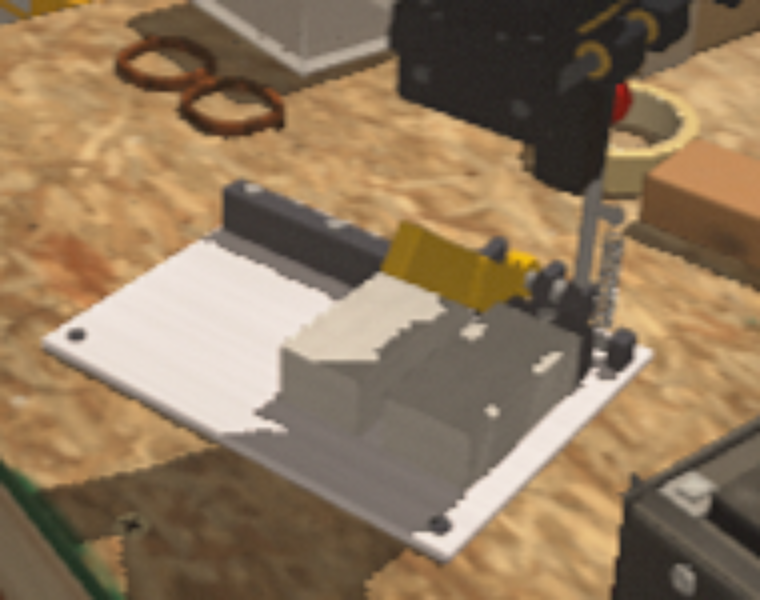

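It's about at the snap point, so I'll push on.

{"op": "move_arm", "data": {"rows": [[[0,4,0,0],[0,4,0,0],[0,4,0,0],[0,4,0,0],[0,4,0,0],[0,0,0,0],[0,0,0,0],[0,0,0,0],[0,0,0,0]]]}}

```text
time: 34.3
tool_pos: [568.2, -114.1, 108.4]
orientation: [-0.0, 0.597, 0.803, -0.0]
ft_force: [-0.6, -0.1, 0.3]
opening: 0.6
```

```bash
python3 - <<'E'
from station import *
from h import *
s=state();print(s["tool_pos"],s["ft_force"],delta(s,J(60,-60,108),JY()-90))
c=read_camera("scene"); cv2.imwrite("pics/scene16.png",cv2.resize(c["color"][150:330,230:430,::-1],None,fx=3,fy=3))
E
```

```text
[ 568.19847369 -114.09444324  108.38384454] [-0.64446263 -0.05096735  0.28556339] (array([  0.3, -22.1,   0.4]), 'heading 16.76 roll 0.03', 'tilt', array([-0.,  0., -1.]))
```

View pics/scene16.png

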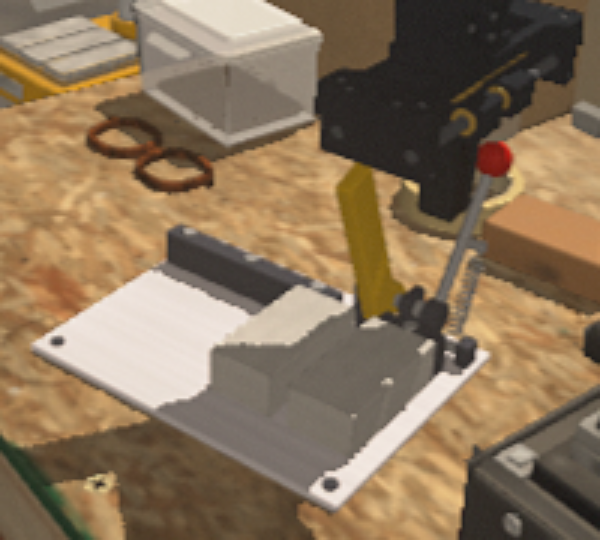

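The spacer snapped up. I'll lift straight up and move clear.

{"op": "move_arm", "data": {"rows": [[[0,0,-15,0],[0,0,-30,0],[0,0,-30,0],[0,0,-30,0],[0,-30,0,0],[30,-30,0,0],[40,-30,0,0],[40,-20,0,0],[45,0,0,0],[45,0,0,0],[45,0,0,0],[45,0,0,0],[0,0,0,0]]]}}

```text
time: 35.65
tool_pos: [377.6, 135.5, 213.6]
orientation: [-0.0, 0.594, 0.804, 0.0]
ft_force: [-0.1, -0.5, -0.6]
opening: 0.4
```

```bash
python3 - <<'E'
from station import *
from h import *
s=state();print(s["time"],s["tool_pos"],s["ft_force"])
for n,sl in(("scene",(slice(190,310),slice(280,410))),("top",(slice(150,290),slice(300,430)))):
  c=read_camera(n); cv2.imwrite(f"pics/{n}17f.png",c["color"][:,:,::-1]);cv2.imwrite(f"pics/{n}17.png",cv2.resize(c["color"][sl][:,:,::-1],None,fx=4,fy=4,interpolation=cv2.INTER_CUBIC))
E
```

```text
35.65 [377.55829866 135.45134521 213.61970764] [-0.08947975 -0.49007174 -0.64444517]
```

View pics/scene17.png

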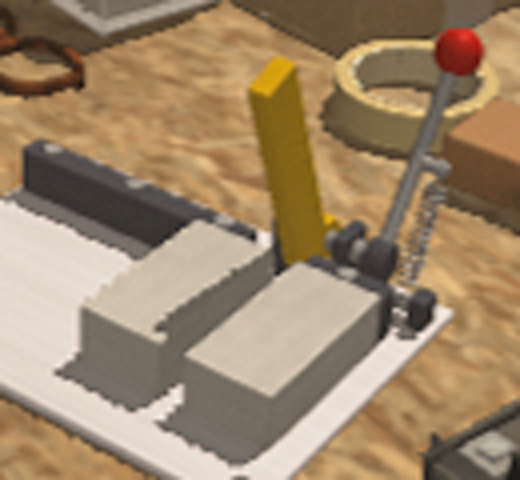

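View pics/top17.png

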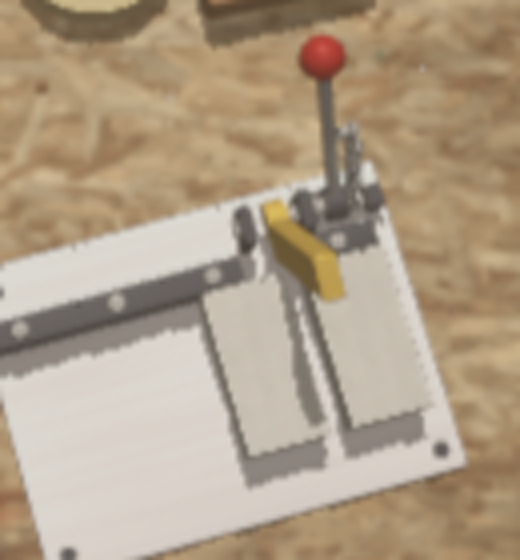

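View pics/scene17f.png

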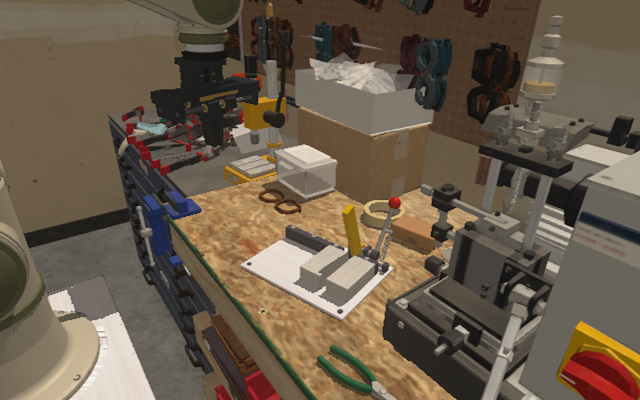

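The block stays in place with an open gap and the spacer is up. One numeric check before sign-off.

```bash
python3 - <<'E'
from station import *
from h import *
c=read_camera("top"); p=np.load("jig.npy")
def tojig(z):
    W=np.array([ray(c,q,36) for q in pix(z,4,300,150)])-[p[0],p[1],0]
    cs,sn=np.cos(p[2]),np.sin(p[2]); return np.c_[cs*W[:,0]+sn*W[:,1],-sn*W[:,0]+cs*W[:,1]].round(1)
print("loose left-far,left-near,right-near",tojig([(203,293),(248,458),(325,437)]).tolist(),"clamped near L,R",tojig([(350,428),(430,405)]).tolist())
im=cv2.resize(c["color"][150:290,300:430,::-1],None,fx=5,fy=5,interpolation=cv2.INTER_CUBIC)
L=lambda y:[[55,y-22.5,36],[55,y+22.5,36],[-35,y+22.5,36],[-35,y-22.5,36]]
for y,col in((2,(0,255,0)),(-55,(255,0,0))):
    q=(proj(c,T(p,L(y)))-[300,150]+.5)*5
    cv2.polylines(im,[q.astype(np.int32)],True,col,1)
cv2.imwrite("pics/top18.png",im)
E
```

```text
loose left-far,left-near,right-near [[55.1, 23.4], [-35.6, 25.2], [-35.9, -17.2]] clamped near L,R [[-34.9, -31.3], [-34.5, -75.7]]
```

View pics/top18.png

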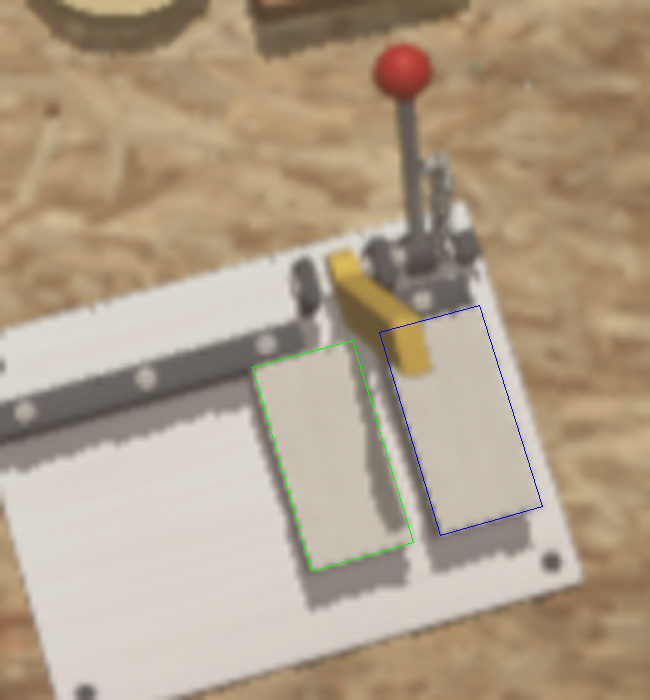

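```bash
python3 - <<'E'
from station import *
from h import *
from scipy.ndimage import map_coordinates
p=np.load("jig.npy")
G=np.zeros((400,640))
for i in range(4):
    c=read_camera("top"); G+=c["color"].mean(2)/4
def edge(y0,xs,z=36):
    out=[]
    for x in xs:
        ys=np.arange(-6,6.01,.25)+y0
        q=proj(c,T(p,[[x,y,z] for y in ys])); v=map_coordinates(G,[q[:,1],q[:,0]],order=1)
        g=np.abs(np.gradient(v)); g[g<g.max()*.4]=0; out.append((g*ys).sum()/g.sum())
    k=np.polyfit(xs,out,1); r=np.array(out)-np.polyval(k,xs)
    print(y0,"offset at x=0 %.2f angle %.2f deg  rms %.2f"%(k[1],np.degrees(k[0]),r.std()))
edge(24.5,np.arange(-30,50,2.))
edge(-32.5,np.arange(-30,14,2.))
edge(-77.5,np.arange(-30,50,2.))
edge(143,np.arange(-60,95,3.),6); edge(-92,np.arange(-60,95,3.),6)
E
```

```text
24.5 offset at x=0 26.67 angle -0.78 deg  rms 0.53
-32.5 offset at x=0 -30.36 angle 0.37 deg  rms 0.27
-77.5 offset at x=0 -81.07 angle -0.65 deg  rms 1.71
143 offset at x=0 142.35 angle -0.14 deg  rms 0.76
-92 offset at x=0 -91.16 angle 0.31 deg  rms 0.74
```

```bash
python3 - <<'E'
from station import *
from h import *
from scipy.ndimage import map_coordinates
p=np.load("jig.npy"); c=read_camera("top"); s=read_camera("scene")
im={"11":cv2.imread("pics/top11f.png").mean(2),"17":cv2.imread("pics/top17f.png").mean(2),"0":cv2.imread("pics/top0.png").mean(2)}
def edge(name,cam,G,y0,xs,z=36,sgn=0,w=4):
    out=[]
    for x in xs:
        ys=np.arange(-w,w+.01,.25)+y0
        q=proj(cam,T(p,[[x,y,z] for y in ys])); v=map_coordinates(G,[q[:,1],q[:,0]],order=1)
        g=np.gradient(v)*(sgn or 1); g=np.abs(g) if not sgn else np.clip(g,0,None); g[g<g.max()*.4]=0; out.append((g*ys).sum()/(g.sum()+1e-9))
    k=np.polyfit(xs,out,1); r=np.array(out)-np.polyval(k,xs); ok=abs(r)<1.5*r.std()+.2; k=np.polyfit(xs[ok],np.array(out)[ok],1)
    print(name,y0,"off %.2f ang %.2f rms %.2f"%(k[1],np.degrees(k[0]),r.std()))
X=np.arange(-30,50,1.)
for n in("11","17"): edge("top"+n,c,im[n],24.5,X,sgn=-1)
for n in("0","17"): edge("top"+n,c,im[n],-32.5,np.arange(-30,14,1.),sgn=-1)
S={"11":cv2.imread("pics/scene11f.png").mean(2),"17":cv2.imread("pics/scene17f.png").mean(2),"0":cv2.imread("pics/scene0.png").mean(2)}
for n in("11","17"): edge("scene"+n,s,S[n],24.5,X)
edge("scene17 right",s,S["17"],-20.5,X,w=3)
edge("scene17 clamped R",s,S["17"],-77.5,X,w=4); edge("scene0 clamped R",s,S["0"],-77.5,X,w=4)
edge("scene17 clamped L",s,S["17"],-32.5,X,w=3)
d=np.abs(im["11"]-im["17"]); print(d[215:265,345:360].mean())
E
python3 - <<'E'
import cv2
a=cv2.imread("pics/scene17f.png")[235:310,290:390]
cv2.imwrite("pics/s17z.png",cv2.resize(a,None,fx=8,fy=8,interpolation=cv2.INTER_CUBIC)[:600])
a=cv2.imread("pics/top17f.png")[205:275,345:415]
cv2.imwrite("pics/t17z.png",cv2.resize(a,None,fx=8,fy=8,interpolation=cv2.INTER_NEAREST))
E
```

```text
top11 24.5 off 24.52 ang 0.26 rms 0.36
top17 24.5 off 24.47 ang 0.34 rms 0.37
top0 -32.5 off -32.68 ang 0.16 rms 0.30
top17 -32.5 off -32.67 ang 0.18 rms 0.30
scene11 24.5 off 24.46 ang 0.19 rms 0.77
scene17 24.5 off 24.45 ang 0.19 rms 0.77
scene17 right -20.5 off -19.52 ang 2.08 rms 0.60
scene17 clamped R -77.5 off -78.04 ang 0.06 rms 0.19
scene0 clamped R -77.5 off -78.05 ang 0.07 rms 0.18
scene17 clamped L -32.5 off -33.09 ang 0.43 rms 0.26
1.2235555555555557
```

View pics/s17z.png

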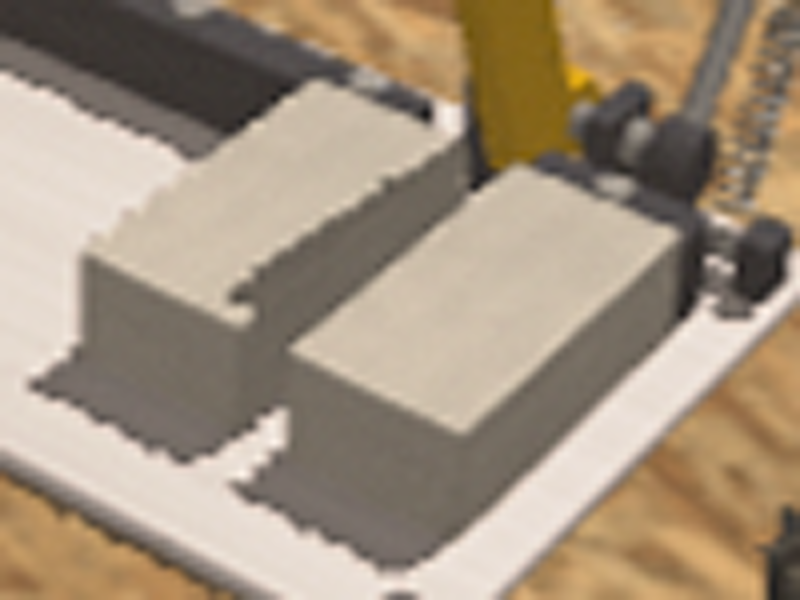

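View pics/t17z.png

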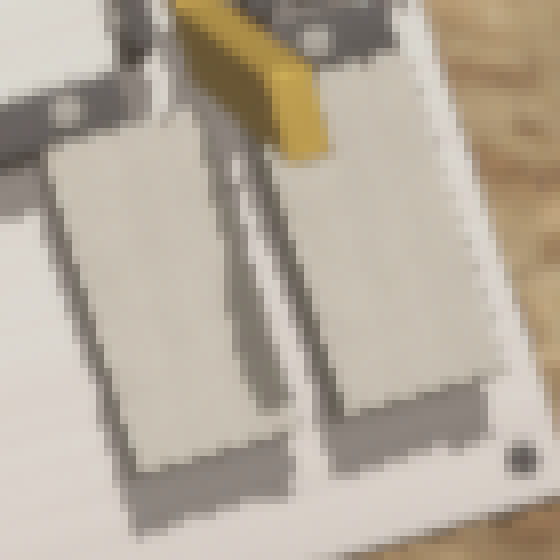

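```bash
python3 -c "
from station import *
s=state();print(s['time'],s['ft_force']);print(sign_off())"
```

```text
36.1 [-0.09605338 -0.05862343 -0.80964601]
the job is handed in; nothing more can be done
None
```

The job is handed in at 36.1 s of the 72 s allowed. The spacer is flipped back up, and the loose block lies on the jig plate against the rail with the gap to the clamped block open.

**What I did:**
- I flipped the spacer down by its ball. I laid the block on the plate with its far end against the rail, then slid it into the lowered spacer and pressed with about 16 N.
- I pushed the near end towards the rail with about 14 N to make sure of that contact, then pressed it against the spacer again with about 13 N.
- I flipped the spacer up by its ball and moved the arm clear. The highest total force in the readings was about 26 N, just before I released the block at the rail.

**Last checks:**
- **Gap and position:** The two blocks' left edges are 57.1 mm apart (57 mm nominal). The loose block's left edge is at jig y 24.5 mm, and its far end is at x ≈ 55 mm, the rail face.
- **Parallel:** The top camera puts the left edges at 0.34° for the loose block and 0.18° for the clamped one, which is parallel within the measuring noise. Lifting the spacer did not visibly move the block.
- **Readings that disagreed:** A cruder first edge check gave about 1.1° between the blocks; dark shadows beside the edges affected it. One scene-camera reading of the loose block's right edge gave 2.1°, because it followed the shadow boundary on the block's top.
- **Bystanders:** The spectacle front, tape roll and sanding block look unmoved in the pictures, and the arm was touching nothing at the end.

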